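# Turn the specimen carriers up and bottle the swabs

### The arm

A 7-joint arm with a two-finger parallel gripper is mounted at the origin on the work surface. World frame = base frame: x ahead of the robot, y to its left, z up, the work surface at z = 0. Lengths are in m, angles in rad, forces in N, time in s.
With the tool pointing down it reaches from about 0.35 to 0.9 m from the base axis. Payload 7.2 kg.
Tool frame: the origin (TCP) lies where the fingers leave the gripper's body, on its centre line; the fingertips stand 80 mm ahead of it and the grasp point (between the pads) lies 61 mm ahead of it; z points along the fingers, y is the line along which they close (so a half turn about z gives the same grasp; the last joint's range is limited). The gripper opens to 88 mm and grips with 3 to 60 N. Pads are 20 mm wide; open, the fingers measure 115 mm over their backs; the gripper's body (75 mm by 178 mm) begins 61 mm behind the grasp point.
Start: joints at [-1.404, 0.411, -0.013, 1.596, 0.006, 1.134, -0.082], TCP at [0.145, 0.608, 0.303] pointing down, gripper open.
Joint ranges: [-2.95, 2.95], [-0.29, 1.99], [-1.47, 1.44], [0.14, 2.54], [-1.03, 4.17], [0.13, 1.85], [-2.86, 2.86]. Speed limits (rad/s): [2.39, 2.39, 3.01, 3.01, 3.14, 3.14, 3.14].

### API

Orientations are given as a unit quaternion [x, y, z, w].
In Python, from plant import robot, capture gives the robot as it stands.
- The arm moves only by the tool apply_moves, never from a script. Its argument "motion" is a list of rows, each a list of 2 entries, a list of its own where there are three numbers: the shift along the world's x, y, z scaled (see below), then the turn about the world's z scaled (see below). In form: [[[x, y, z], turn], ...]. A call has 1 to 5 rows; each row is the pose to reach, as a shift and turn from the pose commanded when the call began; what a row does not reach only later rows make up. The controller multiplies each number of a shift by 500 mm and each number of a turn by 60 degrees. A row lasts 1/8 s, in which the tool goes at most 62.5 mm and 10.7 degrees, less where a joint would pass 70% of its speed; a pose out of reach is approached as far as the arm can. A call with a number of a shift or a turn outside -1 to 1 is refused whole. A call with a gripper value outside its range is refused whole. "hand" is the finger opening in mm, from 0 to 87.8, set as the call begins (left out, the last holds). The fingers move at their own pace and stop on an object; the grip force is fixed at half the most. Time passes only in rows, so rows that repeat a pose let the fingers close. It gives the time, the measured TCP pose, the force, the opening and the grip force at its end, in the units of the state.
- robot.state(): the state, without advancing time (a new reading comes with each control period).
- capture(name): name is "scene" or "top" or "wrist"; returns a dict with "frame" (480x640x3 uint8, blue, green, red), "range_z" (480x640 float32, m along the optical axis (not along the pixel's ray), 0 where there is no reading), "camera_matrix" (3x3 intrinsics, pixels), "xyz" and "orientation" of the camera in the world. Camera axes: x right, y up, looking along -z (the intrinsics and any distortion apply to the point x, -y, -z); pixel columns grow to the right and rows downward; lengths in m; the calibration is good to about 2 mm. A picture is of the moment at which its call begins.
- robot.close_job(): hands the job in; it is judged then, once.
The state is a dict: "time_s": time; "joints": joint angles; "dq": joint speeds; "joint_torque": joint torques, N m; "tool_pos": TCP position; "ee_rot": TCP orientation; "force": force on the tool from outside, world axes, zero at the start; "torque": the same for the moment, N m; "opening": finger opening in m; "grasp_force": force on a finger pad.
Only numpy, scipy, OpenCV 4.12 (cv2) and the standard library are available. Lean on these libraries where they do the work, as an engineer would, in place of code of your own. Each camera call takes 0.05 s, during which the arm holds its last target. There are 200 camera calls.

### The job

Finish the sampling round: using the lifter from the tray, turn every specimen carrier on the bench over so that it lies flat on the bench with its window frame up, never touching a carrier with the gripper itself. Stand the lifter back upright on its blade inside its tray, and push both swabs from the grey block fully down into the vials in the yellow rack, one in each, until the shoulder sits on the rim. Leave the glass bottle where it stands.

Things in the scene. Friction and masses are not known exactly. Their poses are not given: they have to be found in the camera images.
- carrier1_mid (a point): Loose white square plate 64 x 64 x 4 mm, a grey window frame 34 x 34 x 7 mm central on its face; 45 g. Starts face down on the frame, so its rim overhangs 15 mm all round, 7 mm above the bench. Point: centre, 5.5 mm above the bench when flat either way; z axis out of the plain back (up = face down); x, y along the sides. One may be absent.
- carrier2_mid (a point): Loose white square plate 64 x 64 x 4 mm, a grey window frame 34 x 34 x 7 mm central on its face; 45 g. Starts face down on the frame, so its rim overhangs 15 mm all round, 7 mm above the bench. Point: centre, 5.5 mm above the bench when flat either way; z axis out of the plain back (up = face down); x, y along the sides. One may be absent.
- carrier3_mid (a point): Loose white square plate 64 x 64 x 4 mm, a grey window frame 34 x 34 x 7 mm central on its face; 45 g. Starts face down on the frame, so its rim overhangs 15 mm all round, 7 mm above the bench. Point: centre, 5.5 mm above the bench when flat either way; z axis out of the plain back (up = face down); x, y along the sides. One may be absent.
- carrier4_mid (a point): Loose white square plate 64 x 64 x 4 mm, a grey window frame 34 x 34 x 7 mm central on its face; 45 g. Starts face down on the frame, so its rim overhangs 15 mm all round, 7 mm above the bench. Point: centre, 5.5 mm above the bench when flat either way; z axis out of the plain back (up = face down); x, y along the sides. One may be absent.
- lifter_grip (a point): Upright blue handle, 24 (x) by 16 (y) mm, 80 mm tall, on a level steel blade 30 mm wide, 2 mm thick, reaching 70 mm ahead (+x) and 14 mm behind the handle's axis; 0.15 kg. Starts upright on its blade in the tray. Point: on the handle's axis, 52 mm above the blade's underside, 30 mm below the handle's top; x towards the blade's tip, z up.
- lifter_tip (a point): Middle of the lifter blade's front edge, 70 mm ahead of the handle's axis, 1 mm above the blade's underside.
- tray_floor (a point): Shallow white open tray, fixed, 150 (x) by 90 (y) mm outside, walls 3 mm thick, 16 mm tall; the lifter's place. Point: centre of its inner floor, 3 mm above the bench; x along its long side.
- block: Fixed solid grey swab block 105 (x) by 46 by 56 mm tall with two 12 mm holes, 50 mm apart along x, in its top. Origin: centre of its underside.
- swab1_grip (a point): Swab: round white grip 14 mm across, 36 mm tall; under it a shoulder 20 mm across, 4 mm thick, then a rod 5 mm thick (tip 7 mm) reaching 50 mm below the shoulder; 20 g. Starts upright in the grey block, shoulder on its top. Point: centre of the grip, 18 mm below its top, 22 mm above the shoulder's underside; z up.
- swab2_grip (a point): Swab: round white grip 14 mm across, 36 mm tall; under it a shoulder 20 mm across, 4 mm thick, then a rod 5 mm thick (tip 7 mm) reaching 50 mm below the shoulder; 20 g. Starts upright in the grey block, shoulder on its top. Point: centre of the grip, 18 mm below its top, 22 mm above the shoulder's underside; z up.
- vial1_mouth (a point): Clear vial fixed in the open yellow rack (105 x 46 mm, 44 mm high), 50 mm from the other. Bore 11 mm, 15 mm at the mouth; rim 19 mm across. A black plug inside, 28 to 34 mm below the mouth, slides down stiffly (2.5 N) before a swab's tip until its shoulder meets the rim, and stays. Point: mouth centre at rim height, 62 mm above the bench; x along the row.
- vial2_mouth (a point): Clear vial fixed in the open yellow rack (105 x 46 mm, 44 mm high), 50 mm from the other. Bore 11 mm, 15 mm at the mouth; rim 19 mm across. A black plug inside, 28 to 34 mm below the mouth, slides down stiffly (2.5 N) before a swab's tip until its shoulder meets the rim, and stays. Point: mouth centre at rim height, 62 mm above the bench; x along the row.
- bottle: Bystander: glass reagent bottle with blue cap, 60 mm across, 120 mm tall, origin centre of its underside, to the left.

How it is judged:
By the outcome, as a careful person would: the job done as asked, in the order asked, and still so for the second after the job is handed in, with the robot touching nothing.
Of carrier1, carrier2, carrier3, carrier4 only 3 to 4 are there at a start; the rules pass over those that are not, and their reading is None.
At some moment in a run one of carrier1, carrier2, carrier3, carrier4 may be knocked a few centimetres aside while the robot is not near it.
It also fails if it takes over 210 s, if anything falls off the work surface, if the arm or the gripper's body presses on something with over 40 N, if the wrist force passes 120 N, or if a joint passes its speed limit or range.

## Working session

There is one attempt and no reset: what is moved stays moved. The work goes in short steps, Python scripts to look and compute and a tool call to move; the robot and the scene stay as the last step left them, time stands still between calls to the robot, and variables do not carry over. Pictures are saved under pics/ and viewed, at most 14 in all, crops included, and the job is handed in when it is done.

Besides the shell and the picture viewer there is one more tool, called after "Call:" as name(argument=value, ...), one argument or row to a line, values as JSON. apply_moves: Moves the arm, as the interface text tells. Shifts and turns lie within -1 to 1; 1 stands for 500 mm of shift or 60 degrees of turn. Its arguments: {"type":"object","properties":{"motion":{"type":"array"},"hand":{"type":"number"}},"required":["motion"]}

```bash
ls; mkdir -p pics
cat > h.py <<'E'
import numpy as np, cv2
from scipy.spatial.transform import Rotation as R
from plant import robot, capture
def snap(n):
    c=capture(n); c['R']=R.from_quat(c['orientation']).as_matrix(); return c
def cloud(c):
    K=np.array(c['camera_matrix']); z=c['range_z']; v,u=np.mgrid[:480,:640]
    p=np.stack([(u-K[0,2])/K[0,0]*z,-(v-K[1,2])/K[1,1]*z,-z],-1)
    return p@c['R'].T+np.array(c['xyz'])
def ray(c,u,v,h):
    K=np.array(c['camera_matrix']); d=c['R']@np.array([(u-K[0,2])/K[0,0],-(v-K[1,2])/K[1,1],-1])
    o=np.array(c['xyz']); return o+d*(h-o[2])/d[2]
E
python3 - <<'E'
from h import *
s=robot.state(); print(s)
for n in('scene','top'):
    c=snap(n); cv2.imwrite(f'pics/{n}0.png',c['frame']); print(n,c['xyz'],c['orientation'],c['camera_matrix'],[k for k in c])
    np.savez(f'{n}0.npz',**c)
E
```

```text
pics
{'time_s': 0.0, 'joints': array([-1.40419102,  0.41186391, -0.01269818,  1.59704799,  0.00561624,
        1.13433086, -0.08219398]), 'dq': array([-1.07400609e-03,  1.32749369e-03, -9.34311322e-05, -5.35979650e-04,
        2.92994838e-04,  1.72555851e-04,  2.79844960e-04]), 'joint_torque': array([ 7.38834315e-04, -5.87954021e+01,  6.42385427e-01, -2.91068852e+01,
       -5.36537636e-02,  1.83619175e-02,  1.47164542e-04]), 'tool_pos': array([0.14536251, 0.60745834, 0.30182989]), 'ee_rot': array([ 1.17120749e-01,  9.93117354e-01, -8.06786758e-04, -2.70642735e-05]), 'force': array([-0.09892624, -0.22764023,  0.16946447]), 'torque': array([0.03321022, 0.02757465, 0.00322071]), 'grasp_force': 0.0, 'opening': 0.08779895543329058}
scene [ 1.38919295 -0.34883915  0.67622164] [0.40702784 0.2641134  0.48574074 0.72706835] [[527.75783879   0.         320.17124791]
 [  0.         527.75783879 234.6362491 ]
 [  0.           0.           1.        ]] ['frame', 'range_z', 'camera_matrix', 'xyz', 'orientation', 'R']
top [0.43876538 0.03427751 0.97151784] [-0.03075922  0.0366627   0.70944524 -0.70313382] [[477.63075362   0.         316.50332273]
 [  0.         477.63075362 244.87928551]
 [  0.           0.           1.        ]] ['frame', 'range_z', 'camera_matrix', 'xyz', 'orientation', 'R']
```

View pics/top0.png

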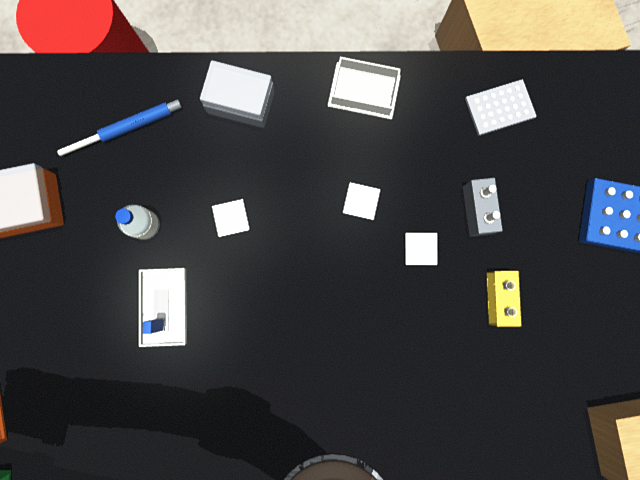

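View pics/scene0.png

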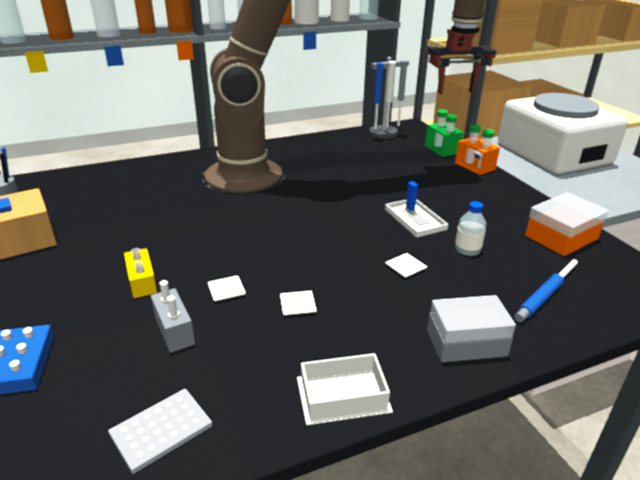

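```bash
cat >> h.py <<'E'
def rects(c,mask,h,amin=30,amax=1e5,roi=None):
    m=mask.astype(np.uint8)*255
    if roi: 
        k=np.zeros_like(m); k[roi[1]:roi[3],roi[0]:roi[2]]=1; m=m*k
    out=[]
    for q in cv2.findContours(m,cv2.RETR_EXTERNAL,cv2.CHAIN_APPROX_NONE)[0]:
        if amin<cv2.contourArea(q)<amax:
            w=np.array([ray(c,u,v,h)[:2] for u,v in q[:,0]]).astype(np.float32)
            (x,y),(a,b),t=cv2.minAreaRect(w); 
            out.append((np.round([x,y,a,b,t],4),q[:,0].mean(0).round(1)))
    return out
E
python3 - <<'E'
from h import *
c=snap('top'); f=c['frame'].astype(int); b,g,r=f[...,0],f[...,1],f[...,2]
P=cloud(c)
print('carriers');[print(o) for o in rects(c,(f.min(-1)>150),.011,300,2500,(190,170,450,280))]
print('tray');[print(o) for o in rects(c,(f.min(-1)>100),.016,1000,9999,(120,255,200,360))]
m=(b>100)&(b-r>60); print('handle');[print(o, ) for o in rects(c,m,.085,20,9999,(130,280,180,350))]
mm=np.zeros_like(m); mm[290:350,130:180]=1
q=P[m&(mm>0)]; print(q[:,2].max(), np.median(q[q[:,2]>.075],axis=0))
m=(r>150)&(g>120)&(b<80); print('rack');[print(o) for o in rects(c,m,.044,200,9999)]
# high points of swabs & handle & block & rack by height
def roi(n,x0,y0,x1,y1,zs):
    q=P[y0:y1,x0:x1].reshape(-1,3)
    for lo,hi in zs:
        s=q[(q[:,2]>lo)&(q[:,2]<hi)]
        if len(s): print(n,lo,hi,len(s),s.min(0).round(4),s.max(0).round(4),s.mean(0).round(4))
roi('sw1',470,175,510,203,[(.09,.11),(.05,.062)])
roi('sw2',470,203,510,235,[(.09,.11)])
roi('v1',485,265,525,298,[(.055,.07)])
roi('v2',485,298,525,330,[(.055,.07)])
roi('handle',130,300,180,345,[(.075,.1)])
roi('blade',150,285,172,318,[(.003,.007)])
roi('bottle',110,195,165,245,[(.1,.14)])
for z in(f[280:350,:,:],): cv2.imwrite('pics/a.png',cv2.resize(np.hstack([c['frame'][255:355,120:220],c['frame'][170:270,460:560],c['frame'][250:350,460:560]]),(780,260),interpolation=cv2.INTER_CUBIC))
E
```

```text
carriers
(array([ 5.21600e-01, -1.84800e-01,  6.35000e-02,  6.29000e-02,
        8.94915e+01]), array([420.9, 248.5]))
(array([ 0.5879,  0.2004,  0.0654,  0.0643, 12.5858]), array([230.1, 217.6]))
(array([ 6.20500e-01, -6.60000e-02,  6.42000e-02,  6.56000e-02,
        7.67878e+01]), array([361.2, 200.7]))
tray
(array([0.41  , 0.333 , 0.1531, 0.0946, 1.4998]), array([161.6, 307. ]))
handle
(array([0.3753, 0.338 , 0.0221, 0.0146, 1.3522]), array([146.8, 327.2]))
0.9715178351021538 [0.37545372 0.33740057 0.08589472]
rack
(array([ 0.4215, -0.3118,  0.0925,  0.0156,  0.1334]), array([492.1, 299.1]))
sw1 0.09 0.11 53 [ 0.6199 -0.3085  0.0901] [ 0.6322 -0.2944  0.0998] [ 0.626  -0.3011  0.0963]
sw1 0.05 0.062 497 [ 0.6064 -0.3279  0.0501] [ 0.6555 -0.2765  0.0618] [ 0.6298 -0.2992  0.0571]
sw2 0.09 0.11 54 [ 0.5699 -0.3129  0.0909] [ 0.5831 -0.2995  0.1009] [ 0.5764 -0.3059  0.0965]
v1 0.055 0.07 53 [ 0.4383 -0.3506  0.0556] [ 0.4554 -0.3318  0.0665] [ 0.4466 -0.3427  0.0613]
v2 0.055 0.07 57 [ 0.3873 -0.3495  0.0551] [ 0.4044 -0.3324  0.0672] [ 0.3967 -0.3427  0.0615]
handle 0.075 0.1 137 [0.3644 0.3297 0.0751] [0.3879 0.3458 0.0897] [0.3762 0.3368 0.085 ]
blade 0.003 0.007 514 [0.3888 0.3177 0.003 ] [0.453  0.3616 0.007 ] [0.4214 0.3403 0.0051]
bottle 0.1 0.14 250 [0.5629 0.3594 0.1003] [0.5901 0.3876 0.1249] [0.5755 0.3716 0.1177]
```

View pics/a.png

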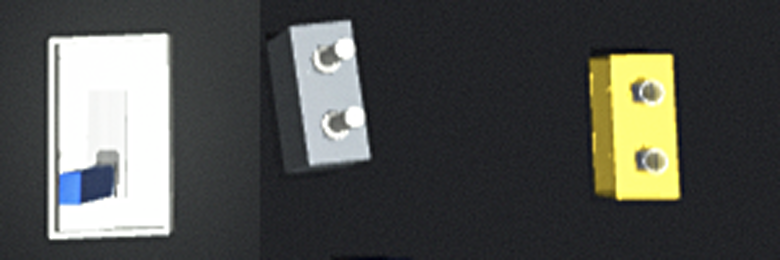

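The pictures show three white carriers at px (230,218), (361,201) and (421,249). The lifter stands in its tray at (153,326) with the blade pointing +x. The swabs are at (483,207) and the vials at (505,298). First I go above the lifter.

Call:
apply_moves(
  motion=[
    [[0.09,-0.105,-0.03],0.1],
    [[0.18,-0.21,-0.07],0.2],
    [[0.27,-0.315,-0.11],0.248],
    [[0.36,-0.42,-0.16],0.248],
    [[0.4,-0.47,-0.2],0.248],
  ],
)

```text
time_s: 0.78
tool_pos: [0.3393, 0.3803, 0.208]
ee_rot: [-0.012, 1.0, 0.001, 0.0]
force: [1.5, -0.0, 0.6]
opening: 0.0879
grasp_force: 0.0
```

Call:
apply_moves(
  motion=[
    [[0.06,-0.07,0],0],
    [[0.06,-0.07,0],0],
    [[0.06,-0.07,0],0],
  ],
)

```text
time_s: 1.15
tool_pos: [0.3676, 0.3474, 0.2082]
ee_rot: [-0.012, 1.0, 0.0, -0.0]
force: [-0.5, -0.2, -0.5]
opening: 0.0878
grasp_force: 0.0
```

Run:
```python
from h import *
s=robot.state();print(s['time_s'],s['tool_pos'],s['ee_rot'],s['joints'].round(2))
c=snap('wrist'); print(c['xyz'],c['orientation'],c['camera_matrix']); cv2.imwrite('pics/w1.png',c['frame'])
```

```text
1.15 [0.36760564 0.34736494 0.20824274] [-1.24833485e-02  9.99922039e-01  2.48762296e-04 -1.40330902e-04] [-0.88  0.32  0.04  1.99 -0.02  0.84  0.76]
[0.2904989  0.34559827 0.289826  ] [-0.0991129  -0.10111686  0.70904272  0.69080419] [[367.21303207   0.         317.02601383]
 [  0.         367.21303207 241.0020966 ]
 [  0.           0.           1.        ]]
```

View pics/w1.png

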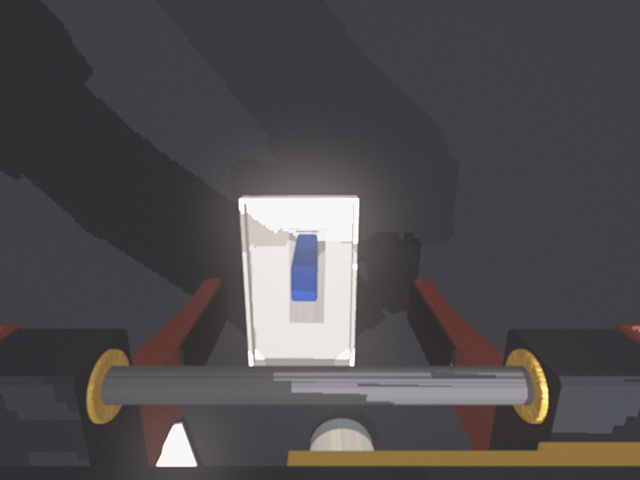

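Run:
```python
from h import *
c=snap('wrist'); f=c['frame'].astype(int); b,g,r=f[...,0],f[...,1],f[...,2]; P=cloud(c)
m=(b-r>40)&(P[...,2]<.12); q=P[m]; t=q[q[:,2]>.08]
print(len(q),len(t),t.min(0),t.max(0),t.mean(0)); print(cv2.minAreaRect(t[:,:2].astype(np.float32)*1000))
# blade & tray
for lo,hi,n in((.0038,.0075,'blade'),(.013,.02,'wall')):
    k=(P[...,2]>lo)&(P[...,2]<hi)&(abs(P[...,0]-.41)<.09)&(abs(P[...,1]-.335)<(.03 if n=='blade' else .06))
    w=P[k]; print(n,len(w),w.min(0),w.max(0),cv2.minAreaRect(w[:,:2].astype(np.float32)*1000))
for rr in range(302,322,4):
    row=f[rr,270:345].min(-1); print(rr,row[::3])
```

```text
1542 935 [0.3653827  0.33224755 0.08000008] [0.38913316 0.34725962 0.08645018] [0.37646739 0.33975689 0.08432092]
((377.2633056640625, 339.6875915527344), (23.615886688232422, 14.737226486206055), 1.1976184844970703)
blade 2100 [0.33707329 0.30508346 0.00380028] [0.48698395 0.36484287 0.00746941] ((412.0289611816406, 334.9681701660156), (149.8970184326172, 59.75230407714844), 0.014423546381294727)
wall 1995 [0.33669998 0.28774999 0.01300799] [0.48353685 0.38202284 0.0198891 ] ((409.8908386230469, 334.8953857421875), (144.7748260498047, 90.3828125), 1.716222882270813)
302 [227 228 228 228 229 228 217 194 184 183 185 179 178 177 173 188 193 189
 225 227 227 227 228 227 227]
306 [227 227 227 228 228 228 217 195 194 191 193 193 197 197 192 189 190 190
 224 228 228 228 227 227 226]
310 [226 227 228 227 227 227 216 192 193 193 194 192 196 198 193 187 191 188
 226 226 228 227 228 227 226]
314 [227 228 226 226 227 227 215 194 192 192 194 192 198 196 194 187 192 191
 226 226 227 227 227 227 226]
318 [227 227 227 227 227 227 216 193 193 192 193 192 196 196 193 186 193 191
 227 227 227 227 226 226 226]
```

Call:
apply_moves(
  motion=[
    [[0.019,-0.016,0],0],
    [[0.019,-0.016,-0.08],0],
    [[0.019,-0.016,-0.16],0],
    [[0.019,-0.016,-0.183],0],
    [[0.019,-0.016,-0.183],0],
  ],
  hand=60,
)

```text
time_s: 1.88
tool_pos: [0.3775, 0.3388, 0.1166]
ee_rot: [-0.013, 1.0, -0.0, -0.0]
force: [0.1, -0.0, -0.6]
opening: 0.06
grasp_force: 0.0
```

Call:
apply_moves(
  motion=[
    [[0,0,0],0],
    [[0,0,0],0],
    [[0,0,0],0],
    [[0,0,0],0],
    [[0,0,0],0],
  ],
  hand=0,
)

```text
time_s: 2.5
tool_pos: [0.3775, 0.3389, 0.1169]
ee_rot: [-0.012, 1.0, 0.0, 0.0]
force: [0.1, -0.3, 2.2]
opening: 0.0158
grasp_force: 30.0
```

Call:
apply_moves(
  motion=[
    [[0,0,0],0],
    [[0,0,0],0],
    [[0,0,0],0],
  ],
)

```text
time_s: 2.88
tool_pos: [0.3775, 0.3389, 0.1169]
ee_rot: [-0.012, 1.0, 0.0, 0.0]
force: [-0.3, -0.3, 5.7]
opening: 0.0158
grasp_force: 30.0
```

Call:
apply_moves(
  motion=[
    [[0,0,0.07],0],
    [[0,0,0.14],0],
    [[0.05,-0.09,0.14],0.08],
    [[0.1,-0.18,0.14],0.186],
    [[0.15,-0.27,0.14],0.186],
  ],
)

```text
time_s: 3.5
tool_pos: [0.4528, 0.2023, 0.1864]
ee_rot: [-0.111, 0.994, -0.0, -0.0]
force: [0.5, 0.7, -1.8]
opening: 0.016
grasp_force: 30.0
```

Call:
apply_moves(
  motion=[
    [[0.033,-0.06,0],0],
    [[0.033,-0.06,0],0],
    [[0.033,-0.06,0],0],
  ],
)

```text
time_s: 3.88
tool_pos: [0.4684, 0.1743, 0.1863]
ee_rot: [-0.11, 0.994, 0.0, -0.0]
force: [-0.5, -0.2, -1.6]
opening: 0.016
grasp_force: 30.0
```

```bash
cat >> h.py <<'E'
def carriers(c=None):
    c=c or snap('top'); f=c['frame'].astype(int)
    return rects(c,(f.min(-1)>130),.011,150,2500,(180,150,470,290))
def yaw(s):
    a=R.from_quat(s['ee_rot']).as_matrix()[:,1]; return np.degrees(np.arctan2(a[1],a[0]))-90
E
python3 - <<'E'
from h import *
s=robot.state();print(s['time_s'],s['tool_pos'],yaw(s),s['force'])
c=snap('top'); [print(o) for o in carriers(c)]
w=snap('wrist'); P=cloud(w); 
a=np.radians(yaw(s)); d=np.array([np.cos(a),np.sin(a)]); n=np.array([-d[1],d[0]])
q=(P[...,:2]-s['tool_pos'][:2]); u=q@d; v=q@n
z0=s['tool_pos'][2]-.1139
for ur in ((.015,.03),(.03,.045),(.045,.06),(.06,.075)):
    k=(abs(v)<.025)&(u>ur[0])&(u<ur[1])&(abs(P[...,2]-z0)<.012)
    if k.sum(): print(ur,k.sum(),'v',v[k].min(),v[k].max(),'umax',u[k].max(),'z-z0',np.median(P[...,2][k])-z0)
cv2.imwrite('pics/w2.png',np.hstack([w['frame'],c['frame'][150:390,100:260].repeat(2,0).repeat(1,1)])[:, :800])
E
```

```text
3.875 [0.4684314  0.17432418 0.1862974 ] 12.60119444234148 [-0.4518176  -0.23523678 -1.60276794]
(array([ 5.21600e-01, -1.85500e-01,  6.61000e-02,  6.29000e-02,
        8.94915e+01]), array([420.9, 248.4]))
(array([ 0.5882,  0.2006,  0.0656,  0.0658, 12.1937]), array([231.3, 215.9]))
(array([ 6.20500e-01, -6.60000e-02,  6.58000e-02,  6.60000e-02,
        7.63938e+01]), array([361.2, 200.7]))
```

View pics/w2.png

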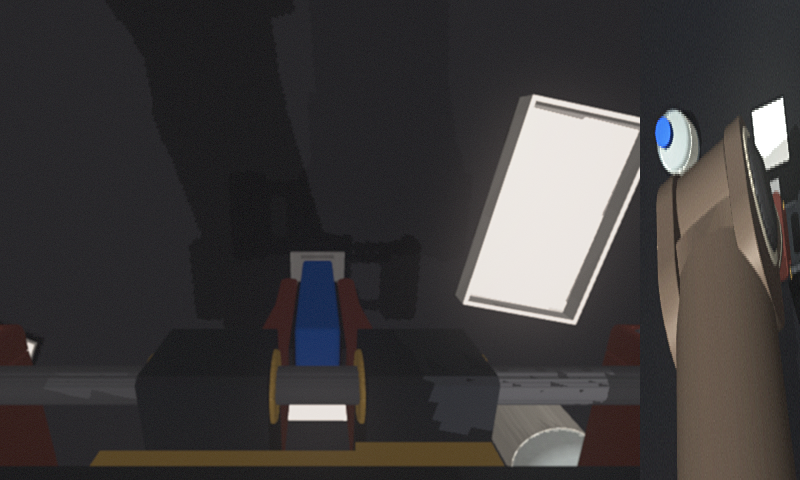

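Call:
apply_moves(
  motion=[
    [[0,0,-0.05],0],
    [[0,0,-0.1],0],
    [[0,0,-0.13],0],
    [[0,0,-0.139],0],
    [[0,0,-0.139],0],
  ],
)

```text
time_s: 4.6
tool_pos: [0.469, 0.1742, 0.1174]
ee_rot: [-0.11, 0.994, 0.0, 0.0]
force: [-0.1, -0.5, -1.3]
opening: 0.0158
grasp_force: 30.0
```

Run:
```python
from h import *
s=robot.state();print(s['tool_pos'],yaw(s),s['force'])
c=snap('scene'); cv2.imwrite('pics/s2.png',cv2.resize(c['frame'][160:300,330:530],(800,560),interpolation=cv2.INTER_CUBIC))
P=cloud(c); np.savez('sc.npz',P=P,f=c['frame'])
```

```text
[0.46900493 0.17415571 0.11735411] 12.614201434757888 [-0.13028373 -0.45423632 -1.33536062]
```

View pics/s2.png

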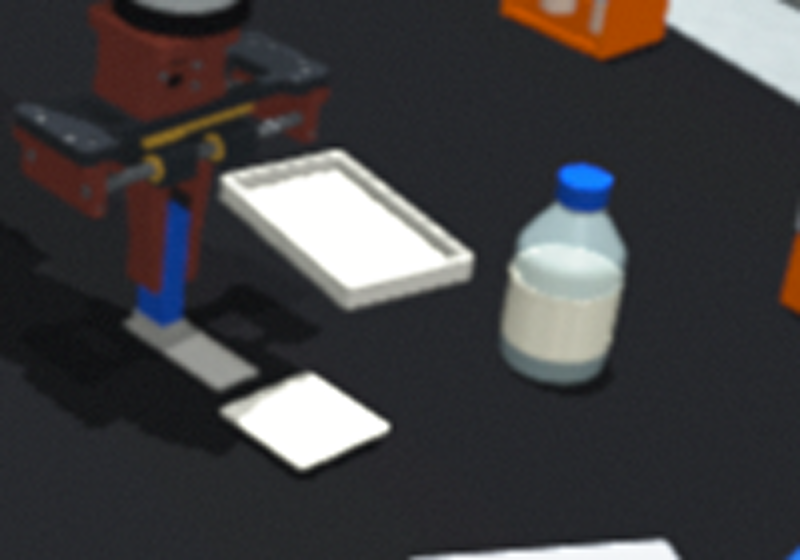

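Call:
apply_moves(
  motion=[
    [[0.02,0.0045,-0.002],0],
    [[0.04,0.009,-0.002],0],
    [[0.053,0.012,-0.002],0],
    [[0.058,0.013,-0.002],0],
    [[0.058,0.013,-0.002],0],
  ],
)

```text
time_s: 5.28
tool_pos: [0.498, 0.1803, 0.1161]
ee_rot: [-0.11, 0.994, -0.0, -0.0]
force: [-0.3, -0.6, -1.7]
opening: 0.016
grasp_force: 30.0
```

Call:
apply_moves(
  motion=[
    [[0.0053,0.0012,0.0134],0],
    [[0.0129,0.0029,0.0366],0],
    [[0.0275,0.0061,0.0604],0],
    [[0.0435,0.0097,0.0762],0],
    [[0.0556,0.0124,0.0846],0],
  ],
)

```text
time_s: 5.9
tool_pos: [0.5267, 0.1868, 0.1594]
ee_rot: [-0.11, 0.994, 0.0, 0.001]
force: [-0.6, -0.3, -1.9]
opening: 0.0162
grasp_force: 30.0
```

Run:
```python
from h import *
s=robot.state();print(s['tool_pos'],yaw(s),s['force'])
c=snap('scene'); cv2.imwrite('pics/s3.png',cv2.resize(c['frame'][160:300,330:530],(800,560),interpolation=cv2.INTER_CUBIC))
```

```text
[0.5266737  0.18677916 0.15936407] 12.581473091325464 [-0.56810202 -0.26785945 -1.93593584]
```

View pics/s3.png

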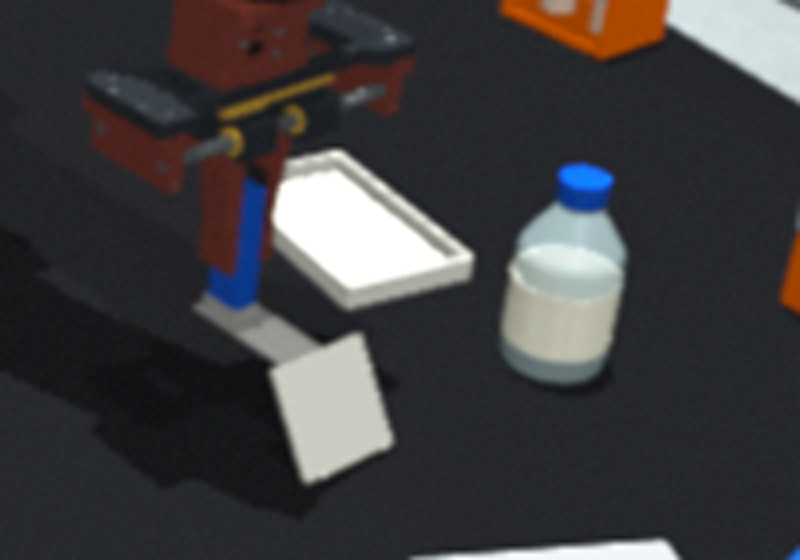

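Call:
apply_moves(
  motion=[
    [[0.0254,0.0057,0.011],0],
    [[0.0527,0.0118,0.0144],0],
    [[0.08,0.018,0.013],0],
    [[0.1015,0.0227,0.009],0],
    [[0.1015,0.0227,0.009],0],
  ],
)

```text
time_s: 6.58
tool_pos: [0.5771, 0.1979, 0.1623]
ee_rot: [-0.109, 0.994, -0.0, -0.0]
force: [-1.2, -0.3, -1.5]
opening: 0.016
grasp_force: 30.0
```

Call:
apply_moves(
  motion=[
    [[0,0,0.03],0],
    [[-0.05,-0.011,0.06],0],
    [[-0.1,-0.02,0.08],0],
  ],
)

```text
time_s: 6.95
tool_pos: [0.5259, 0.1877, 0.2046]
ee_rot: [-0.11, 0.994, 0.0, 0.001]
force: [-1.4, 0.1, -1.1]
opening: 0.0158
grasp_force: 30.0
```

Run:
```python
from h import *
s=robot.state();print(s['time_s'],s['tool_pos'],yaw(s),s['force'])
c=snap('scene'); cv2.imwrite('pics/s4.png',cv2.resize(c['frame'][160:320,190:530],(800,376),interpolation=cv2.INTER_CUBIC))
[print(o) for o in carriers()]
```

```text
6.95 [0.52590173 0.18772574 0.20458221] 12.57957438609948 [-1.35422064  0.115433   -1.07835598]
(array([ 5.21600e-01, -1.85500e-01,  6.61000e-02,  6.29000e-02,
        8.94915e+01]), array([420.9, 248.4]))
(array([ 6.20500e-01, -6.60000e-02,  6.58000e-02,  6.60000e-02,
        7.63938e+01]), array([361.2, 200.7]))
(array([ 0.6574,  0.213 ,  0.0656,  0.0619, 13.8525]), array([225.7, 182.5]))
```

View pics/s4.png

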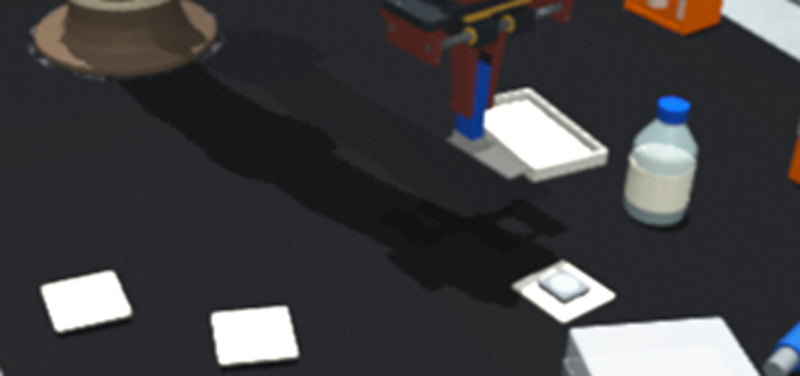

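Call:
apply_moves(
  motion=[
    [[-0.02,-0.1,0],-0.15],
    [[-0.03,-0.2,0],-0.3],
    [[-0.048,-0.3,0],-0.433],
    [[-0.048,-0.4,0],-0.433],
    [[-0.048,-0.451,-0.05],-0.433],
  ],
)

```text
time_s: 7.68
tool_pos: [0.504, -0.0406, 0.18]
ee_rot: [0.118, 0.993, 0.0, 0.003]
force: [-0.3, 0.9, -2.6]
opening: 0.0159
grasp_force: 30.0
```

Call:
apply_moves(
  motion=[
    [[0,0,0],0],
    [[0,0,0],0],
  ],
)

```text
time_s: 7.92
tool_pos: [0.5031, -0.0367, 0.1786]
ee_rot: [0.116, 0.993, 0.0, 0.0]
force: [-0.1, 0.7, -1.6]
opening: 0.016
grasp_force: 30.0
```

Run:
```python
from h import *
s=robot.state();print(s['time_s'],s['tool_pos'],yaw(s),s['force'])
[print(o) for o in carriers()]
```

```text
7.925 [ 0.50310299 -0.03671421  0.17856758] -13.355058735469413 [-0.07144059  0.6835705  -1.62334962]
(array([ 0.6568,  0.2146,  0.0657,  0.065 , 12.5941]), array([223.4, 184.3]))
```

```bash
cat >> h.py <<'E'
def carr_scene(amin=150):
    c=snap('scene'); f=c['frame'].astype(int)
    return [o for o in rects(c,(f.min(-1)>150),.011,amin,2500,(180,200,480,340)) if o[0][2]<.09]
E
python3 - <<'E'
from h import *
[print(o) for o in carr_scene()]
E
```

```text
(array([ 6.25000e-01, -6.66000e-02,  6.63000e-02,  6.58000e-02,
        7.63191e+01]), array([297.4, 302.8]))
(array([ 5.24700e-01, -1.85400e-01,  6.62000e-02,  6.92000e-02,
        8.87496e+01]), array([226.1, 287.6]))
(array([ 0.6692,  0.2091,  0.0667,  0.0676, 12.6929]), array([429. , 283.3]))
(array([5.22100e-01, 4.16600e-01, 5.02000e-02, 1.80500e-01, 5.27804e+01]), array([470.1, 231.7]))
```

Call:
apply_moves(
  motion=[
    [[0,-0.003,-0.06],0],
    [[0,-0.003,-0.11],0],
    [[0,-0.003,-0.1245],0],
    [[0,-0.003,-0.1245],0],
    [[0.02,-0.007,-0.1245],0],
  ],
)

```text
time_s: 8.65
tool_pos: [0.5131, -0.0408, 0.1167]
ee_rot: [0.116, 0.993, 0.0, 0.0]
force: [0.8, 0.6, -2.2]
opening: 0.0156
grasp_force: 30.0
```

Call:
apply_moves(
  motion=[
    [[0.018,-0.0065,0],0],
    [[0.031,-0.008,0],0],
    [[0.036,-0.009,0],0],
    [[0.036,-0.009,0],0],
  ],
)

```text
time_s: 9.15
tool_pos: [0.5305, -0.0457, 0.1157]
ee_rot: [0.117, 0.993, -0.0, -0.0]
force: [0.7, -0.4, -2.2]
opening: 0.0162
grasp_force: 30.0
```

Call:
apply_moves(
  motion=[
    [[0.0053,-0.0012,0.0134],0],
    [[0.0128,-0.0031,0.0366],0],
    [[0.0274,-0.0065,0.0604],0],
    [[0.0434,-0.0103,0.0762],0],
    [[0.0555,-0.0132,0.0846],0],
  ],
)

```text
time_s: 9.78
tool_pos: [0.5592, -0.0524, 0.1589]
ee_rot: [0.117, 0.993, 0.0, 0.001]
force: [0.0, 0.2, -1.8]
opening: 0.016
grasp_force: 30.0
```

Call:
apply_moves(
  motion=[
    [[0.0253,-0.006,0.011],0],
    [[0.0525,-0.0125,0.0144],0],
    [[0.0798,-0.019,0.013],0],
    [[0.101,-0.024,0.009],0],
    [[0.101,-0.024,0.009],0],
  ],
)

```text
time_s: 10.4
tool_pos: [0.6092, -0.0645, 0.1618]
ee_rot: [0.117, 0.993, -0.0, -0.0]
force: [-0.6, 0.9, -1.8]
opening: 0.0158
grasp_force: 30.0
```

Call:
apply_moves(
  motion=[
    [[0,0,0.03],0],
    [[-0.05,0.011,0.06],0],
    [[-0.1,0.02,0.08],0],
  ],
)

```text
time_s: 10.78
tool_pos: [0.5582, -0.0541, 0.2041]
ee_rot: [0.117, 0.993, 0.0, 0.001]
force: [-0.8, -0.4, -0.6]
opening: 0.0157
grasp_force: 30.0
```

Run:
```python
from h import *
s=robot.state();print(s['time_s'],s['tool_pos'],yaw(s),s['force'])
[print(o) for o in carr_scene()]; print('top');[print(o) for o in carriers()]
c=snap('scene'); cv2.imwrite('pics/s5.png',cv2.resize(c['frame'][220:360,130:480],(800,320),interpolation=cv2.INTER_CUBIC))
```

```text
10.775 [ 0.55815134 -0.05406056  0.20409608] -13.393200621253214 [-0.84005591 -0.37947529 -0.56138858]
(array([ 7.01700e-01, -8.59000e-02,  6.56000e-02,  6.19000e-02,
        7.63373e+01]), array([303. , 329.2]))
(array([ 5.24700e-01, -1.85400e-01,  6.62000e-02,  6.92000e-02,
        8.87411e+01]), array([225.9, 287.6]))
(array([ 0.6693,  0.2091,  0.0666,  0.0676, 12.6929]), array([429. , 283.3]))
(array([5.22100e-01, 4.16600e-01, 5.02000e-02, 1.80500e-01, 5.27804e+01]), array([470.1, 231.7]))
top
(array([ 0.6568,  0.2146,  0.0657,  0.065 , 12.5941]), array([223.4, 184.3]))
```

View pics/s5.png

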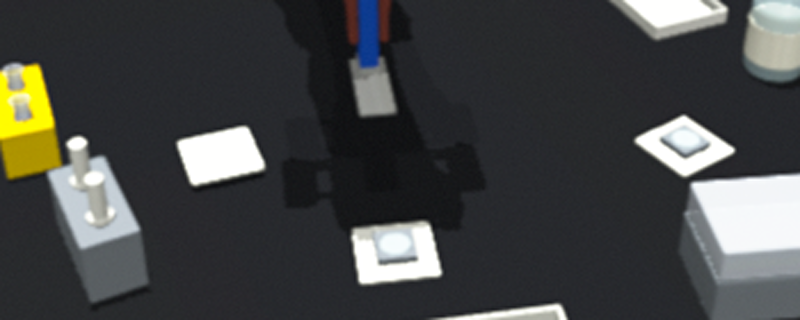

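Call:
apply_moves(
  motion=[
    [[-0.1,-0.02,0],0.07],
    [[-0.2,-0.1,0],0.21],
    [[-0.28,-0.18,0],0.21],
    [[-0.317,-0.258,0],0.21],
    [[-0.317,-0.258,0],0.21],
  ],
)

```text
time_s: 11.55
tool_pos: [0.3994, -0.1863, 0.2032]
ee_rot: [0.01, 1.0, -0.001, 0.001]
force: [0.2, 1.0, -1.6]
opening: 0.0159
grasp_force: 30.0
```

Call:
apply_moves(
  motion=[
    [[0,0,-0.05],0],
    [[0,0,-0.1],0],
    [[0,0,-0.1],0],
  ],
)

```text
time_s: 11.92
tool_pos: [0.4004, -0.1824, 0.1515]
ee_rot: [0.006, 1.0, 0.0, -0.001]
force: [-0.4, 0.4, -1.1]
opening: 0.0161
grasp_force: 30.0
```

Run:
```python
from h import *
s=robot.state();print(s['time_s'],s['tool_pos'],yaw(s),s['force'])
[print(o) for o in carr_scene()]; print('top');[print(o) for o in carriers()]
```

```text
11.925 [ 0.40036298 -0.18239686  0.15148701] -0.7405022796521052 [-0.35898469  0.37923094 -1.05702338]
(array([ 7.00500e-01, -8.56000e-02,  6.56000e-02,  6.44000e-02,
        7.63373e+01]), array([303. , 328.7]))
(array([ 5.26000e-01, -1.85400e-01,  6.62000e-02,  6.65000e-02,
        8.87496e+01]), array([226.1, 288.1]))
(array([ 0.6693,  0.2091,  0.0666,  0.0676, 12.6929]), array([429. , 283.3]))
(array([5.22100e-01, 4.16600e-01, 5.02000e-02, 1.80500e-01, 5.27804e+01]), array([470.1, 231.7]))
top
(array([ 4.53900e-01, -1.91500e-01,  2.88000e-02,  2.80000e-02,
        8.94672e+01]), array([425., 282.]))
(array([ 5.21600e-01, -1.85400e-01,  6.48000e-02,  6.29000e-02,
        8.94917e+01]), array([420.8, 248.4]))
(array([ 0.6567,  0.2146,  0.0653,  0.0645, 12.538 ]), array([223.6, 184.2]))
(array([ 6.90000e-01, -8.21000e-02,  6.44000e-02,  6.54000e-02,
        7.64334e+01]), array([368.4, 167.4]))
```

Call:
apply_moves(
  motion=[
    [[0,-0.003,-0.05],0],
    [[0,-0.003,-0.071],0],
    [[0,-0.003,-0.071],0],
    [[0.02,-0.003,-0.071],0],
    [[0.04,-0.003,-0.071],0],
  ],
)

```text
time_s: 12.65
tool_pos: [0.4217, -0.1848, 0.1178]
ee_rot: [0.007, 1.0, -0.0, 0.001]
force: [-0.6, -0.5, -2.1]
opening: 0.0158
grasp_force: 30.0
```

Call:
apply_moves(
  motion=[
    [[0.012,0,0],0],
    [[0.018,0,0],0],
    [[0.018,0,0],0],
    [[0.018,0,0],0],
  ],
)

```text
time_s: 13.15
tool_pos: [0.4289, -0.1847, 0.117]
ee_rot: [0.007, 1.0, 0.0, -0.0]
force: [0.3, -0.1, -1.8]
opening: 0.0155
grasp_force: 30.0
```

Call:
apply_moves(
  motion=[
    [[0.0054,0,0.0134],0],
    [[0.0132,0,0.0366],0],
    [[0.0282,0,0.0604],0],
    [[0.0446,0,0.0762],0],
    [[0.057,0,0.0846],0],
  ],
)

```text
time_s: 13.78
tool_pos: [0.4588, -0.1847, 0.1602]
ee_rot: [0.007, 1.0, -0.0, 0.001]
force: [0.3, 0.4, -1.9]
opening: 0.0159
grasp_force: 30.0
```

Call:
apply_moves(
  motion=[
    [[0.026,0,0.011],0],
    [[0.054,-0.001,0.0144],0],
    [[0.082,-0.001,0.013],0],
    [[0.104,-0.001,0.009],0],
    [[0.104,-0.001,0.009],0],
  ],
)

```text
time_s: 14.4
tool_pos: [0.5104, -0.185, 0.1632]
ee_rot: [0.007, 1.0, 0.0, -0.0]
force: [-0.5, -0.8, -1.5]
opening: 0.016
grasp_force: 30.0
```

Call:
apply_moves(
  motion=[
    [[0,0,0.03],0],
    [[-0.05,0,0.06],0],
    [[-0.1,0,0.1],0],
  ],
)

```text
time_s: 14.78
tool_pos: [0.4586, -0.1853, 0.2149]
ee_rot: [0.007, 1.0, 0.0, -0.0]
force: [-0.1, -0.4, -0.5]
opening: 0.0158
grasp_force: 30.0
```

Run:
```python
from h import *
s=robot.state();print(s['time_s'],s['tool_pos'],yaw(s),s['force'])
[print(o) for o in carr_scene()]
c=snap('scene'); cv2.imwrite('pics/s6.png',cv2.resize(c['frame'][200:360,80:480],(800,320),interpolation=cv2.INTER_CUBIC))
```

```text
14.775 [ 0.45857454 -0.1853424   0.21485812] -0.8123327634617112 [-0.14132472 -0.44017523 -0.51314992]
(array([ 7.00500e-01, -8.56000e-02,  6.56000e-02,  6.44000e-02,
        7.63373e+01]), array([303. , 328.7]))
(array([ 6.07800e-01, -1.88600e-01,  6.54000e-02,  6.53000e-02,
        8.87772e+01]), array([234.9, 312.6]))
(array([ 0.6692,  0.2091,  0.0667,  0.0676, 12.6929]), array([429. , 283.3]))
(array([5.22100e-01, 4.16600e-01, 5.02000e-02, 1.80500e-01, 5.27804e+01]), array([470.1, 231.7]))
```

View pics/s6.png

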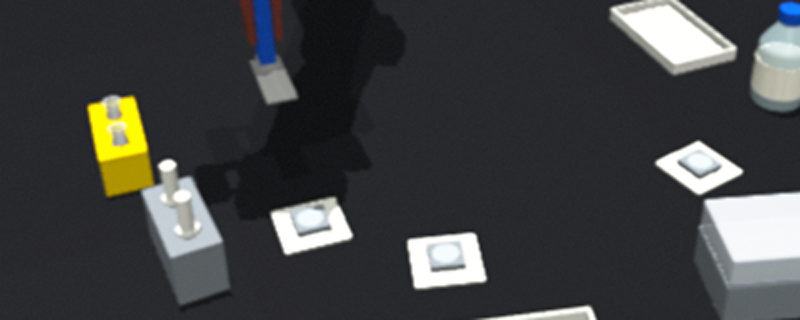

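Call:
apply_moves(
  motion=[
    [[-0.02,0.12,0],0],
    [[-0.04,0.24,0],0],
    [[-0.06,0.36,0],0],
    [[-0.08,0.48,0],0.04],
    [[-0.09,0.6,0],0.04],
  ],
)

```text
time_s: 15.5
tool_pos: [0.4144, 0.1167, 0.2146]
ee_rot: [-0.014, 1.0, 0.0, 0.001]
force: [1.7, 0.6, -1.3]
opening: 0.0155
grasp_force: 30.0
```

Call:
apply_moves(
  motion=[
    [[-0.02,0.12,0],0],
    [[-0.04,0.24,0],0],
    [[-0.055,0.36,0],0],
    [[-0.067,0.44,0],0],
    [[-0.067,0.44,0],0],
  ],
)

```text
time_s: 16.12
tool_pos: [0.3801, 0.3384, 0.214]
ee_rot: [-0.017, 1.0, 0.001, 0.0]
force: [0.1, -0.2, -1.2]
opening: 0.0164
grasp_force: 30.0
```

Call:
apply_moves(
  motion=[
    [[0,0,0],0],
    [[0,0,0],0],
  ],
)

```text
time_s: 16.38
tool_pos: [0.3818, 0.3334, 0.2139]
ee_rot: [-0.013, 1.0, -0.0, 0.0]
force: [0.2, 0.4, -1.9]
opening: 0.0159
grasp_force: 30.0
```

Call:
apply_moves(
  motion=[
    [[0,0.003,-0.08],0],
    [[0,0.003,-0.15],0],
    [[0,0.003,-0.18],0],
    [[0,0.003,-0.19],0],
    [[0,0.003,-0.193],0],
  ],
)

```text
time_s: 17.0
tool_pos: [0.3818, 0.3364, 0.118]
ee_rot: [-0.014, 1.0, 0.0, 0.0]
force: [0.3, 0.3, -0.7]
opening: 0.0158
grasp_force: 30.0
```

Call:
apply_moves(
  motion=[
    [[0,0,-0.001],0],
    [[0,0,-0.001],0],
  ],
)

```text
time_s: 17.25
tool_pos: [0.3815, 0.3366, 0.1175]
ee_rot: [-0.014, 1.0, 0.0, 0.0]
force: [0.7, -0.4, -1.6]
opening: 0.0157
grasp_force: 30.0
```

Call:
apply_moves(
  motion=[
    [[0,0,-0.001],0],
    [[0,0,-0.001],0],
    [[0,0,-0.001],0],
    [[0,0,0.1],0],
    [[0,0,0.2],0],
  ],
  hand=45,
)

```text
time_s: 17.88
tool_pos: [0.3809, 0.336, 0.2176]
ee_rot: [-0.014, 1.0, -0.001, -0.001]
force: [0.9, -0.1, 0.6]
opening: 0.0451
grasp_force: 0.0
```

Call:
apply_moves(
  motion=[
    [[0,0,0.06],0],
    [[0.03,-0.12,0.06],0],
    [[0.06,-0.24,0.06],0],
    [[0.09,-0.36,0.06],0],
    [[0.12,-0.48,0.06],0],
  ],
)

```text
time_s: 18.5
tool_pos: [0.4415, 0.0944, 0.2472]
ee_rot: [-0.014, 1.0, 0.0, 0.0]
force: [1.0, 0.6, -0.3]
opening: 0.0448
grasp_force: 0.0
```

Run:
```python
from h import *
s=robot.state();print(s['time_s'],s['tool_pos'],yaw(s),s['opening'])
c=snap('scene'); cv2.imwrite('pics/s7.png',cv2.resize(c['frame'][160:360,100:500],(800,400),interpolation=cv2.INTER_CUBIC))
```

```text
18.5 [0.44148855 0.09443617 0.24717726] 1.6315532821563465 0.044848622444368075
```

View pics/s7.png

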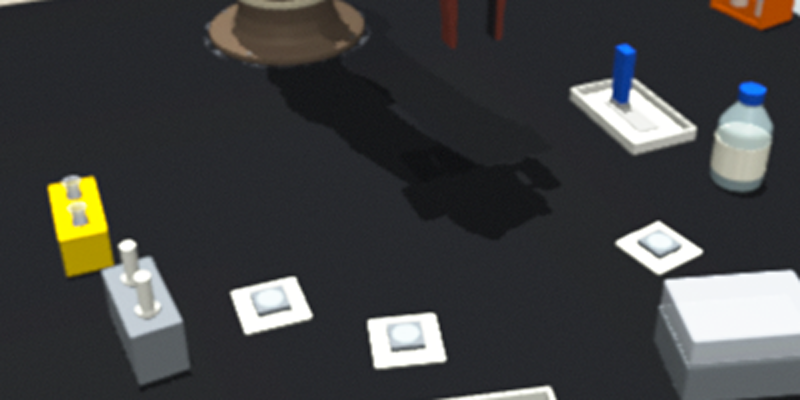

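Call:
apply_moves(
  motion=[
    [[0.06,-0.11,0],0],
    [[0.12,-0.22,0],0],
    [[0.15,-0.33,0],0],
    [[0.18,-0.44,0],0.03],
    [[0.2,-0.55,0],0.065],
  ],
  hand=45,
)

```text
time_s: 19.18
tool_pos: [0.5418, -0.1801, 0.2468]
ee_rot: [-0.049, 0.999, 0.0, 0.0]
force: [0.5, -0.3, -0.0]
opening: 0.0448
grasp_force: 0.0
```

Call:
apply_moves(
  motion=[
    [[0.05,-0.12,0],0],
    [[0.07,-0.25,0],0],
    [[0.07,-0.25,0],0],
    [[0.07,-0.25,0],0],
  ],
)

```text
time_s: 19.68
tool_pos: [0.5761, -0.3033, 0.2463]
ee_rot: [-0.048, 0.999, 0.0, -0.0]
force: [0.2, 1.1, 0.2]
opening: 0.0453
grasp_force: 0.0
```

Run:
```python
from h import *
s=robot.state();print(s['time_s'],s['tool_pos'],yaw(s),s['opening'])
w=snap('wrist'); P=cloud(w); t=snap('top'); Q=cloud(t)
def st(n,P,lo,hi,x0,x1,y0,y1):
    k=(P[...,2]>lo)&(P[...,2]<hi)&(P[...,0]>x0)&(P[...,0]<x1)&(P[...,1]>y0)&(P[...,1]<y1)
    if k.sum()>5: q=P[k]; print(n,k.sum(),((q.min(0)+q.max(0))/2).round(4),(q.max(0)-q.min(0)).round(4),q.mean(0).round(4))
for nm,C in(('w',P),('t',Q)):
    st(nm+' s2',C,.09,.1,.55,.6,-.34,-.27); st(nm+' s1',C,.09,.1,.605,.65,-.34,-.27)
    st(nm+' v2',C,.056,.068,.37,.42,-.37,-.31); st(nm+' v1',C,.056,.068,.425,.47,-.37,-.31)
    st(nm+' rack',C,.04,.048,.35,.5,-.38,-.29); st(nm+' block',C,.052,.059,.53,.7,-.35,-.25)
cv2.imwrite('pics/w8.png',w['frame'])
```

```text
19.675 [ 0.57608465 -0.30333165  0.24626943] 5.462425225215412 0.045291634529732415
w s2 349 [ 0.5787 -0.3064  0.0938] [0.0136 0.0135 0.0067] [ 0.578  -0.3063  0.0952]
w s1 327 [ 0.6282 -0.3014  0.0935] [0.0144 0.0136 0.007 ] [ 0.6274 -0.3014  0.0949]
w v1 429 [ 0.4486 -0.3409  0.0596] [0.0182 0.0181 0.0072] [ 0.4476 -0.3413  0.0603]
w rack 5707 [ 0.4445 -0.3409  0.044 ] [0.0634 0.0464 0.0079] [ 0.4442 -0.3403  0.0442]
w block 5802 [ 0.6038 -0.3038  0.0556] [0.1087 0.0561 0.0068] [ 0.5979 -0.3043  0.0557]
t v2 56 [ 0.3959 -0.3423  0.0611] [0.0171 0.0194 0.01  ] [ 0.3964 -0.3427  0.0612]
t v1 51 [ 0.4468 -0.342   0.0618] [0.0171 0.0189 0.0112] [ 0.4466 -0.343   0.0614]
t rack 1070 [ 0.4213 -0.3416  0.044 ] [0.1042 0.0481 0.008 ] [ 0.4211 -0.3405  0.0456]
t block 390 [ 0.601  -0.3042  0.0555] [0.1076 0.0549 0.007 ] [ 0.5888 -0.2947  0.0566]
```

View pics/w8.png

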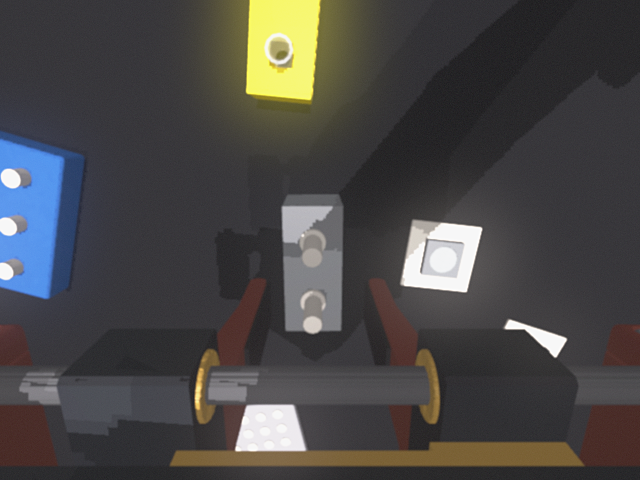

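Call:
apply_moves(
  motion=[
    [[0.003,-0.006,-0.05],0],
    [[0.003,-0.006,-0.12],0],
    [[0.003,-0.006,-0.18],0],
    [[0.003,-0.006,-0.206],0],
    [[0.003,-0.006,-0.206],0],
  ],
)

```text
time_s: 20.4
tool_pos: [0.5779, -0.3055, 0.1436]
ee_rot: [-0.049, 0.999, 0.0, -0.0]
force: [0.2, -0.3, 0.9]
opening: 0.0452
grasp_force: 0.0
```

Call:
apply_moves(
  motion=[
    [[0,0,0],0],
    [[0,0,0],0],
    [[0,0,0],0],
    [[0,0,0],0],
    [[0,0,0],0],
  ],
  hand=0,
)

```text
time_s: 21.02
tool_pos: [0.578, -0.3068, 0.1444]
ee_rot: [-0.048, 0.999, -0.0, 0.0]
force: [1.0, 0.5, 3.5]
opening: 0.0135
grasp_force: 30.0
```

Call:
apply_moves(
  motion=[
    [[0,0,0],0],
    [[0,0,0.05],0],
    [[0,0,0.1],0],
    [[0,0,0.145],0],
    [[0,0,0.145],0],
  ],
)

```text
time_s: 21.65
tool_pos: [0.5784, -0.3071, 0.2177]
ee_rot: [-0.048, 0.999, -0.001, 0.001]
force: [-0.3, -0.5, -0.3]
opening: 0.0137
grasp_force: 30.0
```

Call:
apply_moves(
  motion=[
    [[-0.1,-0.02,0.01],0],
    [[-0.2,-0.05,0.01],0],
    [[-0.261,-0.068,0.01],0],
    [[-0.261,-0.068,0.01],0],
    [[-0.261,-0.068,0.01],0],
  ],
)

```text
time_s: 22.28
tool_pos: [0.4479, -0.3402, 0.2207]
ee_rot: [-0.048, 0.999, 0.0, -0.0]
force: [1.3, 0.7, 0.4]
opening: 0.0138
grasp_force: 30.0
```

Run:
```python
from h import *
s=robot.state();print(s['time_s'],s['tool_pos'],yaw(s),s['opening'])
w=snap('wrist'); P=cloud(w)
def st(n,P,lo,hi,x0,x1,y0,y1):
    k=(P[...,2]>lo)&(P[...,2]<hi)&(P[...,0]>x0)&(P[...,0]<x1)&(P[...,1]>y0)&(P[...,1]<y1)
    if k.sum()>5: q=P[k]; print(n,k.sum(),((q.min(0)+q.max(0))/2).round(4),(q.max(0)-q.min(0)).round(4),q.mean(0).round(4))
st('shoulder/rod',P,.09,.128,.43,.47,-.36,-.32)
st('shoulder',P,.128,.138,.43,.47,-.36,-.32)
st('v2',P,.056,.068,.37,.42,-.37,-.31); st('v1',P,.056,.068,.425,.47,-.37,-.31)
cv2.imwrite('pics/w9.png',cv2.resize(w['frame'][150:480,170:470],(600,660))[:600])
```

```text
22.275 [ 0.44792515 -0.3401654   0.22066611] 5.546742295315852 0.013780630243425317
shoulder/rod 107 [ 0.4469 -0.3398  0.1013] [0.0021 0.0043 0.0225] [ 0.4467 -0.3399  0.1016]
shoulder 329 [ 0.4433 -0.3402  0.1342] [0.0096 0.0139 0.0075] [ 0.4415 -0.3405  0.1355]
v2 388 [ 0.3984 -0.3408  0.0597] [0.0183 0.0179 0.0073] [ 0.3987 -0.3407  0.0603]
v1 289 [ 0.4481 -0.3408  0.0598] [0.0173 0.018  0.0074] [ 0.4487 -0.3407  0.0602]
```

View pics/w9.png

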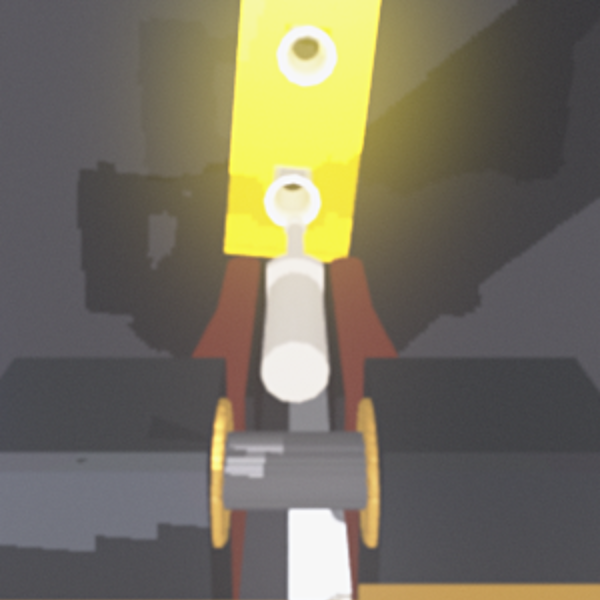

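Call:
apply_moves(
  motion=[
    [[0,-0.002,-0.03],0],
    [[0,-0.002,-0.06],0],
    [[0,-0.002,-0.09],0],
    [[0,-0.002,-0.11],0],
    [[0,-0.002,-0.125],0],
  ],
)

```text
time_s: 22.95
tool_pos: [0.4471, -0.3415, 0.1581]
ee_rot: [-0.048, 0.999, 0.0, -0.0]
force: [-0.4, 0.5, 1.8]
opening: 0.0135
grasp_force: 30.0
```

Call:
apply_moves(
  motion=[
    [[0,0,-0.01],0],
    [[0,0,-0.017],0],
    [[0,0,-0.019],0],
    [[0,0,-0.019],0],
  ],
)

```text
time_s: 23.45
tool_pos: [0.4473, -0.3418, 0.1502]
ee_rot: [-0.048, 0.999, -0.0, 0.0]
force: [-2.5, 2.4, 9.4]
opening: 0.0135
grasp_force: 30.0
```

Call:
apply_moves(
  motion=[
    [[0,0,-0.003],0],
    [[0,0,-0.003],0],
    [[0,0,-0.003],0],
  ],
)

```text
time_s: 23.82
tool_pos: [0.4474, -0.3419, 0.1501]
ee_rot: [-0.048, 0.999, 0.0, 0.001]
force: [-6.0, 5.2, 22.7]
opening: 0.0132
grasp_force: 30.0
```

Call:
apply_moves(
  motion=[
    [[0,0,0.001],0],
    [[0,0,0.001],0],
    [[0,0,0.001],0],
    [[0,0,0.1],0],
    [[0,0,0.17],0],
  ],
  hand=45,
)

```text
time_s: 24.45
tool_pos: [0.4473, -0.342, 0.234]
ee_rot: [-0.048, 0.999, -0.0, -0.0]
force: [0.9, -0.3, 0.2]
opening: 0.0455
grasp_force: 0.0
```

Call:
apply_moves(
  motion=[
    [[0.1,0.02,0.03],0],
    [[0.2,0.05,0.03],0],
    [[0.3,0.08,0.03],0],
    [[0.359,0.081,0.03],0],
    [[0.359,0.081,0.03],0],
  ],
)

```text
time_s: 25.08
tool_pos: [0.6286, -0.2998, 0.2464]
ee_rot: [-0.049, 0.999, 0.0, -0.0]
force: [0.1, 0.1, -1.1]
opening: 0.0449
grasp_force: 0.0
```

Run:
```python
from h import *
s=robot.state();print(s['time_s'],s['tool_pos'],yaw(s),s['opening'])
def st(n,P,lo,hi,x0,x1,y0,y1):
    k=(P[...,2]>lo)&(P[...,2]<hi)&(P[...,0]>x0)&(P[...,0]<x1)&(P[...,1]>y0)&(P[...,1]<y1)
    if k.sum()>5: q=P[k]; print(n,k.sum(),((q.min(0)+q.max(0))/2).round(4),(q.max(0)-q.min(0)).round(4),q.mean(0).round(4),q[:,2].max(),np.median(q[:,2]))
for n in('wrist','top','scene'):
    P=cloud(snap(n)); st(n+' s1',P,.09,.1,.605,.65,-.34,-.27); st(n+' sv1',P,.09,.115,.42,.47,-.37,-.31)
```

```text
25.075 [ 0.62857772 -0.29976693  0.24644649] 5.673170007119381 0.04488630901372815
wrist s1 355 [ 0.6285 -0.3013  0.0937] [0.0137 0.0136 0.0072] [ 0.6278 -0.3014  0.0951] 0.09725680515125926 0.09543695896113466
top s1 14 [ 0.6223 -0.3026  0.095 ] [0.0047 0.0102 0.0085] [ 0.6221 -0.3027  0.0959] 0.09928126388823488 0.09593238655225006
top sv1 67 [ 0.4464 -0.3419  0.0986] [0.0129 0.0137 0.0157] [ 0.4463 -0.3408  0.1011] 0.1064237836353561 0.10252277318978975
scene s1 51 [ 0.6293 -0.3021  0.094 ] [0.0169 0.0132 0.008 ] [ 0.6308 -0.3021  0.0949] 0.09804984236824588 0.0954238770616812
scene sv1 63 [ 0.449  -0.342   0.0972] [0.0163 0.0135 0.0145] [ 0.4511 -0.3419  0.098 ] 0.10448073347558795 0.09936838558928951
```

Call:
apply_moves(
  motion=[
    [[-0.001,-0.003,-0.05],0],
    [[-0.001,-0.003,-0.12],0],
    [[-0.001,-0.003,-0.18],0],
    [[-0.001,-0.003,-0.206],0],
    [[-0.001,-0.003,-0.206],0],
  ],
)

```text
time_s: 25.85
tool_pos: [0.6255, -0.3031, 0.1446]
ee_rot: [-0.048, 0.999, 0.0, -0.001]
force: [0.2, -0.2, 0.2]
opening: 0.0453
grasp_force: 0.0
```

Call:
apply_moves(
  motion=[
    [[0,0,0],0],
    [[0,0,0],0],
    [[0,0,0],0],
    [[0,0,0],0],
    [[0,0,0],0],
  ],
  hand=0,
)

```text
time_s: 26.48
tool_pos: [0.6265, -0.3027, 0.1454]
ee_rot: [-0.048, 0.999, -0.0, 0.0]
force: [-0.4, 0.7, 4.2]
opening: 0.0133
grasp_force: 30.0
```

Call:
apply_moves(
  motion=[
    [[0,0,0],0],
    [[0,0,0.05],0],
    [[0,0,0.1],0],
    [[0,0,0.15],0],
    [[0,0,0.2],0],
  ],
)

```text
time_s: 27.1
tool_pos: [0.626, -0.3026, 0.2451]
ee_rot: [-0.048, 0.999, 0.0, -0.0]
force: [-0.6, -0.7, -0.9]
opening: 0.0131
grasp_force: 30.0
```

Call:
apply_moves(
  motion=[
    [[-0.05,-0.01,0.04],0],
    [[-0.15,-0.03,0.04],0],
    [[-0.25,-0.05,0.04],0],
    [[-0.35,-0.065,0.04],0],
    [[-0.43,-0.077,0.04],0],
  ],
)

```text
time_s: 27.72
tool_pos: [0.4089, -0.3415, 0.2646]
ee_rot: [-0.047, 0.999, 0.0, -0.0]
force: [0.2, -0.5, -0.1]
opening: 0.0135
grasp_force: 30.0
```

Call:
apply_moves(
  motion=[
    [[-0.028,0,0],0],
    [[-0.028,0,0],0],
    [[-0.028,0,-0.05],0],
    [[-0.028,0,-0.08],0],
    [[-0.028,0,-0.08],0],
  ],
)

```text
time_s: 28.35
tool_pos: [0.3978, -0.3404, 0.2235]
ee_rot: [-0.049, 0.999, 0.001, -0.001]
force: [0.3, 0.5, -0.0]
opening: 0.0132
grasp_force: 30.0
```

Run:
```python
from h import *
s=robot.state();print(s['time_s'],s['tool_pos'],yaw(s),s['opening'])
P=cloud(snap('wrist'))
def st(n,P,lo,hi,x0,x1,y0,y1):
    k=(P[...,2]>lo)&(P[...,2]<hi)&(P[...,0]>x0)&(P[...,0]<x1)&(P[...,1]>y0)&(P[...,1]<y1)
    if k.sum()>5: q=P[k]; print(n,k.sum(),((q.min(0)+q.max(0))/2).round(4),(q.max(0)-q.min(0)).round(4),q.mean(0).round(4))
st('rod',P,.09,.125,.38,.42,-.36,-.32)
st('v2',P,.056,.068,.37,.42,-.37,-.31)
```

```text
28.35 [ 0.39776673 -0.34043975  0.22353809] 5.585945978160126 0.013237852225863085
rod 121 [ 0.3976 -0.3399  0.1033] [0.0028 0.0043 0.0255] [ 0.3976 -0.34    0.1026]
v2 299 [ 0.3978 -0.3406  0.0596] [0.0179 0.0178 0.007 ] [ 0.3991 -0.3407  0.0601]
```

Call:
apply_moves(
  motion=[
    [[-0.002,-0.002,-0.03],0],
    [[-0.002,-0.002,-0.06],0],
    [[-0.002,-0.002,-0.09],0],
    [[-0.002,-0.002,-0.11],0],
    [[-0.002,-0.002,-0.128],0],
  ],
)

```text
time_s: 29.02
tool_pos: [0.3961, -0.3421, 0.1602]
ee_rot: [-0.048, 0.999, 0.0, -0.0]
force: [-1.1, 0.6, 2.3]
opening: 0.0133
grasp_force: 30.0
```

Call:
apply_moves(
  motion=[
    [[0,0,-0.01],0],
    [[0,0,-0.017],0],
    [[0,0,-0.019],0],
    [[0,0,-0.019],0],
  ],
)

```text
time_s: 29.52
tool_pos: [0.3964, -0.3424, 0.1515]
ee_rot: [-0.048, 0.999, -0.0, 0.0]
force: [-0.0, 0.8, 0.7]
opening: 0.0134
grasp_force: 30.0
```

Call:
apply_moves(
  motion=[
    [[0,0,-0.003],0],
    [[0,0,-0.003],0],
    [[0,0,-0.003],0],
  ],
)

```text
time_s: 29.9
tool_pos: [0.3965, -0.3425, 0.1512]
ee_rot: [-0.048, 0.999, -0.0, 0.001]
force: [-2.0, 2.8, 14.2]
opening: 0.0134
grasp_force: 30.0
```

Call:
apply_moves(
  motion=[
    [[0,0,-0.002],0],
    [[0,0,-0.002],0],
  ],
)

```text
time_s: 30.15
tool_pos: [0.3965, -0.3426, 0.1511]
ee_rot: [-0.048, 0.999, -0.0, 0.001]
force: [-6.5, 5.4, 24.6]
opening: 0.0132
grasp_force: 30.0
```

Seated. I release, back off and check everything.

Call:
apply_moves(
  motion=[
    [[0,0,0.003],0],
    [[0,0,0.003],0],
    [[0,0,0.003],0],
    [[0,0,0.1],0],
    [[0,0,0.2],0],
  ],
  hand=45,
)

```text
time_s: 30.78
tool_pos: [0.3959, -0.342, 0.2492]
ee_rot: [-0.048, 0.999, 0.0, -0.001]
force: [0.7, -0.0, 0.2]
opening: 0.0447
grasp_force: 0.0
```

Call:
apply_moves(
  motion=[
    [[0,0.1,0.05],0],
    [[0,0.2,0.1],0],
    [[0,0.3,0.1],0],
    [[0,0.4,0.1],0],
    [[0,0.4,0.1],0],
  ],
)

```text
time_s: 31.4
tool_pos: [0.3963, -0.1391, 0.2988]
ee_rot: [-0.051, 0.999, 0.0, 0.0]
force: [-0.6, -1.2, -0.0]
opening: 0.045
grasp_force: 0.0
```

Call:
apply_moves(
  motion=[
    [[0,0,0],0],
    [[0,0,0],0],
    [[0,0,0],0],
  ],
)

```text
time_s: 31.78
tool_pos: [0.3962, -0.1432, 0.2987]
ee_rot: [-0.047, 0.999, -0.0, -0.0]
force: [0.0, 1.0, 0.3]
opening: 0.0454
grasp_force: 0.0
```

Run:
```python
from h import *
s=robot.state();print(s['time_s'],s['tool_pos'])
def st(n,P,lo,hi,x0,x1,y0,y1):
    k=(P[...,2]>lo)&(P[...,2]<hi)&(P[...,0]>x0)&(P[...,0]<x1)&(P[...,1]>y0)&(P[...,1]<y1)
    if k.sum()>5: q=P[k]; print(n,k.sum(),((q.min(0)+q.max(0))/2).round(4),q.mean(0).round(4),np.percentile(q[:,2],[50,90]).round(4))
for n in('top','scene'):
    c=snap(n); P=cloud(c); st(n+' v1',P,.09,.115,.42,.47,-.37,-.31); st(n+' v2',P,.09,.115,.37,.42,-.37,-.31)
cv2.imwrite('pics/s10.png',cv2.resize(c['frame'][160:360,90:510],(798,380),interpolation=cv2.INTER_CUBIC))
[print(o) for o in carr_scene()]
```

```text
31.775 [ 0.39616492 -0.14316299  0.29866127]
top v1 22 [ 0.4491 -0.3444  0.0996] [ 0.4494 -0.3439  0.103 ] [0.1031 0.105 ]
scene v1 58 [ 0.4495 -0.342   0.0971] [ 0.4511 -0.3422  0.0987] [0.1003 0.1022]
scene v2 53 [ 0.3993 -0.3423  0.0973] [ 0.4021 -0.3422  0.0984] [0.0997 0.1029]
(array([ 7.00500e-01, -8.56000e-02,  6.56000e-02,  6.44000e-02,
        7.63373e+01]), array([303. , 328.7]))
(array([ 6.06300e-01, -1.88500e-01,  6.55000e-02,  6.80000e-02,
        8.89542e+01]), array([234.7, 312.2]))
(array([ 0.6692,  0.2091,  0.0667,  0.0676, 12.6929]), array([429. , 283.3]))
(array([5.22100e-01, 4.16600e-01, 5.02000e-02, 1.80500e-01, 5.27804e+01]), array([470.1, 231.7]))
```

View pics/s10.png

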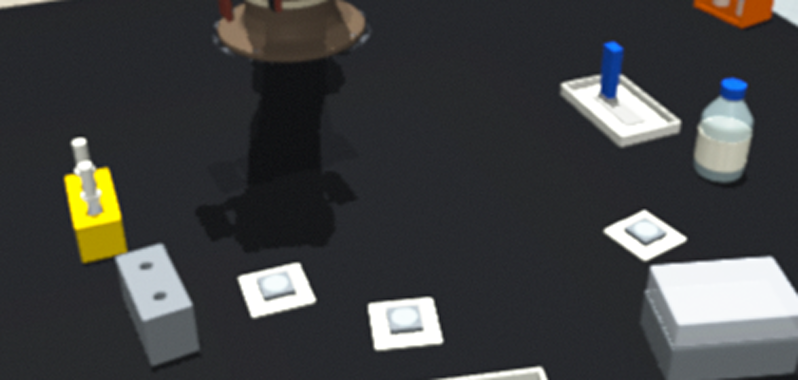

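```bash
python3 -c "
from plant import robot
print(robot.close_job())"
```

```text
the job is handed in; nothing more can be done
None
```

I handed the job in at about 32 s: the three carriers on the bench lie frame up, the lifter stands upright in its tray, both swabs sit fully down in the vials, and the bottle was not touched; no verdict came back.

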